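# Size a burner collar on the taper cone and put it on its stock spindle

### The arm

A 6-joint arm with a two-finger parallel gripper is mounted at the origin on the work surface. World frame = base frame: x ahead of the robot, y to its left, z up, the work surface at z = 0. Lengths are in m, angles in rad, forces in N, time in s.
With the tool pointing down it reaches from about 0.325 to 0.775 m from the base axis. Payload 9.3 kg.
Tool frame: the origin (TCP) lies between the finger pads; the fingertips stand 22 mm ahead of it and the grasp point (between the pads) lies 3 mm ahead of it; z points along the fingers, y is the line along which they close (so a half turn about z gives the same grasp; the last joint's range is limited). The gripper opens to 85 mm and grips with 20 to 120 N. Pads are 22 mm wide; open, the fingers measure 114 mm over their backs; the gripper's body (76 mm by 85 mm) begins 54 mm behind the grasp point. The pads swing forward as they close: fully open they stand 13 mm farther back than shut.
Start: joints at [1.061, 0.259, 0.021, 1.334, 0, 1.418], TCP at [0.192, 0.515, 0.225] pointing down, gripper open.
Joint ranges: [-3.04, 3.04], [-0.91, 1.82], [-1.04, 1.36], [-1.92, 1.95], [-1.52, 1.45], [-3.14, 3.14]. Speed limits (rad/s): [2.22, 2.22, 2.79, 3.14, 3.14, 3.14].

### API

Orientations are given as a unit quaternion [x, y, z, w].
In Python, from plant import env gives the robot as it stands.
- The arm moves only by the tool servo_tool, never from a script. Its argument "series" is a list that holds one entry, the list of rows, each a list of 4 numbers: the shift along the tool's x, y, z in units of 50 mm (1.0 is 50 mm), then the turn about the tool's z in units of pi rad (1.0 is pi rad). A call has 1 to 10 rows; each row shifts and turns the commanded pose from where the row before left it, along the tool's axes as they then stand; what a row does not reach is not made up. A row lasts 1/8 s, in which the tool goes at most 62.5 mm and 10.7 degrees, less where a joint would pass 70% of its speed; a pose out of reach is approached as far as the arm can. A call with a number of a shift or a turn outside -1 to 1 is refused whole. A call with a gripper value outside its range is refused whole. "jaw" is the closure, from 0 (fully open) to 1 (shut), set as the call begins (left out, the last holds). The fingers move at their own pace and stop on an object; the grip force is fixed at half the most. Time passes only in rows, so rows that do not move let the fingers close. It gives the time, the measured TCP pose, the force, the opening and the grip force at its end, in the units of the state.
- env.read_state(): the state, without advancing time (a new reading comes with each control period).
- env.snapshot(name): name is "scene" or "top"; returns the picture (480x640x3 uint8, blue, green, red); there is no depth.
- env.camera_info(name): a dict with "fovy" (degrees; the focal length in pixels is half the picture's height over the tangent of half this angle, whatever the lens; pixels are square), "cx", "cy" (the principal point, pixels), "camera_from_world" (4x4, takes a point from world to camera coordinates). Camera axes: x right, y down, z forward; pixel columns grow to the right and rows downward; lengths in m; the calibration is good to about 2 mm. A picture is of the moment at which its call begins. camera_info takes no time and is no camera call.
- env.sign_off(): hands the job in; it is judged then, once.
The state is a dict: "time_s": time; "q": joint angles; "dq": joint speeds; "joint_efforts": joint torques, N m; "position": TCP position; "tool_rot": TCP orientation; "ft_force": force on the tool from outside, world axes, zero at the start; "torque": the same for the moment, N m; "width": finger opening in m; "grip_force": force on a finger pad.
Only numpy, scipy, OpenCV 4.12 (cv2) and the standard library are available. Lean on these libraries where they do the work, as an engineer would, in place of code of your own. Each camera call takes 0.05 s, during which the arm holds its last target. There are 200 camera calls.

### The job

The brass collar on the orange mat has just come off a griddle burner and nobody knows its bore: slide it down the sizing cone and press it home with a light, steady push of about 8 N until it stops, level and touching all round; pushed with over 15 N it jams. Read the coloured band in which its lower edge has stopped, then take it off and put it over the spindle of that colour on the stock stand, all the way down, and let go. Leave the four collars on the white tray and everything else as they are.

Things in the scene. Friction and masses are not known exactly. Their poses are not given: they have to be found in the camera images.
- collar_a_mid (a point): brass burner collar: a plain ring, 46 mm outside, 20 mm high, about 160 g (varies). The five look alike outside; their bores are worn, anywhere from 23 to 33 mm, and are not told. One lies flat on the orange mat, the other four on the white tray. The point is the ring's centre, 10 mm above its lower face; z is the ring's axis
- collar_b_mid (a point): brass burner collar: a plain ring, 46 mm outside, 20 mm high, about 160 g (varies). The five look alike outside; their bores are worn, anywhere from 23 to 33 mm, and are not told. One lies flat on the orange mat, the other four on the white tray. The point is the ring's centre, 10 mm above its lower face; z is the ring's axis
- collar_c_mid (a point): brass burner collar: a plain ring, 46 mm outside, 20 mm high, about 160 g (varies). The five look alike outside; their bores are worn, anywhere from 23 to 33 mm, and are not told. One lies flat on the orange mat, the other four on the white tray. The point is the ring's centre, 10 mm above its lower face; z is the ring's axis
- collar_d_mid (a point): brass burner collar: a plain ring, 46 mm outside, 20 mm high, about 160 g (varies). The five look alike outside; their bores are worn, anywhere from 23 to 33 mm, and are not told. One lies flat on the orange mat, the other four on the white tray. The point is the ring's centre, 10 mm above its lower face; z is the ring's axis
- collar_e_mid (a point): brass burner collar: a plain ring, 46 mm outside, 20 mm high, about 160 g (varies). The five look alike outside; their bores are worn, anywhere from 23 to 33 mm, and are not told. One lies flat on the orange mat, the other four on the white tray. The point is the ring's centre, 10 mm above its lower face; z is the ring's axis
- cone: steel sizing cone standing upright, fixed to the table; origin at the centre of its underside, z up its axis. Round foot 80 mm across, 14 mm high; above it a smooth taper whose diameter shrinks 1 mm for every 4 mm of height (32 mm at z = 44 mm, 21.8 mm at z = 85 mm), then a rounded nose to z = 90 mm. Three painted bands, each 16 mm high; bare steel below and above them
- cone_nose (a point): top of the cone's nose, on its axis, 90 mm above its underside, 10 mm across at the very top. A collar held 1 mm off-centre touches the taper on one side about 8 mm too high and pushes sideways; it goes home as the hand gives way. Once home all round it sinks about 1 mm more for every 3 N of push. The slim taper presses on the bore with 2 to 3 times the push
- cone_red (a point): middle of the red band, a point on the cone's axis 44 mm above its underside, where the taper is 32 mm across; the band runs 8 mm up and down from it. A collar that is home with its lower edge in this band belongs on the red spindle; lower edges stop within 5 mm of a band's middle
- cone_yellow (a point): middle of the yellow band, a point on the cone's axis 60 mm above its underside, where the taper is 28 mm across; the band runs 8 mm up and down from it. A collar that is home with its lower edge in this band belongs on the yellow spindle; lower edges stop within 5 mm of a band's middle
- cone_blue (a point): middle of the blue band, a point on the cone's axis 76 mm above its underside, where the taper is 24 mm across; the band runs 8 mm up and down from it. A collar that is home with its lower edge in this band belongs on the blue spindle; lower edges stop within 5 mm of a band's middle
- mat: orange silicone mat, 100 x 100 x 3 mm, fixed; origin under its centre. The collar that is to be sized lies on it, within 25 mm of its centre
- tray: white tray plate, 110 x 120 x 3 mm, fixed; origin under its centre. The other four collars lie on it
- board: wooden board of the stock stand, 85 x 255 x 14 mm, fixed; origin under its centre, y along its length. The three spindles stand on it in a row, 80 mm apart, in any order
- spindle_red: upright steel spindle, 14 mm in diameter with a coned tip, on a red disc 68 mm across on the board, fixed; origin at the centre of the disc's underside (the board's top), z up. One brass collar, fixed, is on it already, reaching up to z = 24 mm; the spindle ends at z = 64 mm. The next collar rests on that one, its centre at z = 34 mm. For collars of the red band
- spindle_yellow: upright steel spindle, 14 mm in diameter with a coned tip, on a yellow disc 68 mm across on the board, fixed; origin at the centre of the disc's underside (the board's top), z up. One brass collar, fixed, is on it already, reaching up to z = 24 mm; the spindle ends at z = 64 mm. The next collar rests on that one, its centre at z = 34 mm. For collars of the yellow band
- spindle_blue: upright steel spindle, 14 mm in diameter with a coned tip, on a blue disc 68 mm across on the board, fixed; origin at the centre of the disc's underside (the board's top), z up. One brass collar, fixed, is on it already, reaching up to z = 24 mm; the spindle ends at z = 64 mm. The next collar rests on that one, its centre at z = 34 mm. For collars of the blue band
- wrench: open-ended wrench, 200 mm long, lying flat; origin on its underside at the middle of its length. A bystander
- brush: brush with wooden handle, 200 mm long, lying; origin on its underside at mid length. A bystander
- spatula: griddle spatula, 280 mm long, lying; origin on its underside at mid length. A bystander
- grease_tin: white tin with green cap, 70 mm across, 60 mm high; origin under its centre. A bystander
- steel_cup: steel cup, 72 mm across, 80 mm high; origin under its centre. A bystander
- matchbox: small cardboard box 36 x 55 x 16 mm; origin under its centre. A bystander
Not all that is in view belongs to the job. What is shaped like the part that bears collar_e_mid but pink or red is not meant.

How it is judged:
On the way:
1. a collar sits home on the cone: round the taper, centred within 1.5 mm, level within 0.06 rad, with a contact force of over 10 N on the cone (a push of some 5 N) for 0.3 s (((z of collar_a_mid in the frame of cone between 0.046 and 0.094 m and horizontal distance between collar_a_mid and cone below 0.0015 m and angle between collar_a_mid's own z axis and vertical below 0.06 rad and contact force between collar_a and cone above 10 N) or (z of collar_b_mid in the frame of cone between 0.046 and 0.094 m and horizontal distance between collar_b_mid and cone below 0.0015 m and angle between collar_b_mid's own z axis and vertical below 0.06 rad and contact force between collar_b and cone above 10 N) or (z of collar_c_mid in the frame of cone between 0.046 and 0.094 m and horizontal distance between collar_c_mid and cone below 0.0015 m and angle between collar_c_mid's own z axis and vertical below 0.06 rad and contact force between collar_c and cone above 10 N) or (z of collar_d_mid in the frame of cone between 0.046 and 0.094 m and horizontal distance between collar_d_mid and cone below 0.0015 m and angle between collar_d_mid's own z axis and vertical below 0.06 rad and contact force between collar_d and cone above 10 N) or (z of collar_e_mid in the frame of cone between 0.046 and 0.094 m and horizontal distance between collar_e_mid and cone below 0.0015 m and angle between collar_e_mid's own z axis and vertical below 0.06 rad and contact force between collar_e and cone above 10 N))), for 0.3 s.
At the end, for the whole second after the job is handed in: The collar that lay on the mat is down on the spindle of its own band's colour, resting on the collar below it (height within 4 mm, axis within 11.5 mm of the spindle's, tilt under 0.1 rad), at rest and released; no collar is left on the mat and the others have moved less than 15 mm (((z of collar_a_mid in the frame of spindle_yellow between 0.03 and 0.038 m and horizontal distance between collar_a_mid and spindle_yellow below 0.0115 m and angle between collar_a_mid's own z axis and vertical below 0.1 rad and linear speed of collar_a below 0.02 m/s and distance of each of collar_b_mid, collar_c_mid, collar_d_mid, collar_e_mid from where it was at the start of the episode below 0.015 m) or (z of collar_b_mid in the frame of spindle_blue between 0.03 and 0.038 m and horizontal distance between collar_b_mid and spindle_blue below 0.0115 m and angle between collar_b_mid's own z axis and vertical below 0.1 rad and linear speed of collar_b below 0.02 m/s and distance of each of collar_a_mid, collar_c_mid, collar_d_mid, collar_e_mid from where it was at the start of the episode below 0.015 m) or (z of collar_c_mid in the frame of spindle_red between 0.03 and 0.038 m and horizontal distance between collar_c_mid and spindle_red below 0.0115 m and angle between collar_c_mid's own z axis and vertical below 0.1 rad and linear speed of collar_c below 0.02 m/s and distance of each of collar_a_mid, collar_b_mid, collar_d_mid, collar_e_mid from where it was at the start of the episode below 0.015 m) or (z of collar_d_mid in the frame of spindle_yellow between 0.03 and 0.038 m and horizontal distance between collar_d_mid and spindle_yellow below 0.0115 m and angle between collar_d_mid's own z axis and vertical below 0.1 rad and linear speed of collar_d below 0.02 m/s and distance of each of collar_a_mid, collar_b_mid, collar_c_mid, collar_e_mid from where it was at the start of the episode below 0.015 m) or (z of collar_e_mid in the frame of spindle_red between 0.03 and 0.038 m and horizontal distance between collar_e_mid and spindle_red below 0.0115 m and angle between collar_e_mid's own z axis and vertical below 0.1 rad and linear speed of collar_e below 0.02 m/s and distance of each of collar_a_mid, collar_b_mid, collar_c_mid, collar_d_mid from where it was at the start of the episode below 0.015 m)) and horizontal distance between each of collar_a_mid, collar_b_mid, collar_c_mid, collar_d_mid, collar_e_mid and mat above 0.06 m); the robot touches nothing.
It fails at once if the collar is jammed: a contact force of more than 45 N between a collar and the cone (a straight push of some 17 N) (contact force between any of collar_a, collar_b, collar_c, collar_d, collar_e and cone above 45 N).
It fails at once if a collar on the tray is disturbed (more than one collar moved over 15 mm) (distance of each of collar_a_mid, collar_b_mid from where it was at the start of the episode above 0.015 m or distance of each of collar_a_mid, collar_c_mid from where it was at the start of the episode above 0.015 m or distance of each of collar_a_mid, collar_d_mid from where it was at the start of the episode above 0.015 m or distance of each of collar_a_mid, collar_e_mid from where it was at the start of the episode above 0.015 m or distance of each of collar_b_mid, collar_c_mid from where it was at the start of the episode above 0.015 m or distance of each of collar_b_mid, collar_d_mid from where it was at the start of the episode above 0.015 m or distance of each of collar_b_mid, collar_e_mid from where it was at the start of the episode above 0.015 m or distance of each of collar_c_mid, collar_d_mid from where it was at the start of the episode above 0.015 m or distance of each of collar_c_mid, collar_e_mid from where it was at the start of the episode above 0.015 m or distance of each of collar_d_mid, collar_e_mid from where it was at the start of the episode above 0.015 m).
It fails at once if a bystander is moved by more than 30 mm (distance of any of wrench, brush, spatula, grease_tin, steel_cup, matchbox from where it was at the start of the episode above 0.03 m).
It also fails if it takes over 58 s, if anything falls off the work surface, if the arm or the gripper's body presses on something with over 40 N, if the wrist force passes 120 N, or if a joint passes its speed limit or range.

## Working session

There is one attempt and no reset: what is moved stays moved. The work goes in short steps, Python scripts to look and compute and a tool call to move; the robot and the scene stay as the last step left them, time stands still between calls to the robot, and variables do not carry over. Pictures are saved under pics/ and viewed, at most 12 in all, crops included, and the job is handed in when it is done.

Besides the shell and the picture viewer there is one more tool, called after "Call:" in YAML: its name, and indented under it one key for each argument. servo_tool: Moves the arm, as the interface text tells. Its arguments: {"type":"object","properties":{"series":{"type":"array","items":{"type":"array","items":{"type":"array","items":{"type":"number","minimum":-1,"maximum":1}}}},"jaw":{"type":"number"}},"required":["series"]}

```bash
mkdir -p pics
python3 - <<'E'
from plant import env
import cv2,json
for n in("scene","top"):
    cv2.imwrite(f"pics/{n}0.png",env.snapshot(n)); c=env.camera_info(n); print(n,c)
print(env.read_state())
E
```

```text
scene {'fovy': 57.127976406373016, 'cx': 319.2525999322568, 'cy': 238.14991949458462, 'camera_from_world': array([[-0.3670015 ,  0.93020047,  0.00608215,  0.17418114],
       [ 0.6567387 ,  0.2637293 , -0.70649921, -0.30420382],
       [-0.65878993, -0.25529188, -0.7076877 ,  1.38737975],
       [ 0.        ,  0.        ,  0.        ,  1.        ]])}
top {'fovy': 57.79098137313824, 'cx': 321.28994470924385, 'cy': 234.578188914067, 'camera_from_world': array([[-2.25380936e-03, -9.99868792e-01,  1.60411645e-02,
        -9.33216467e-03],
       [-9.96033031e-01,  8.17624792e-04, -8.89805136e-02,
         5.39314529e-01],
       [ 8.89557229e-02, -1.61780748e-02, -9.95904187e-01,
         1.21499926e+00],
       [ 0.00000000e+00,  0.00000000e+00,  0.00000000e+00,
         1.00000000e+00]])}
{'time_s': 0.1, 'q': array([ 1.06138632e+00,  2.59122170e-01,  2.08700871e-02,  1.33367239e+00,
       -2.28379098e-05,  1.41819179e+00]), 'dq': array([-0.00036608, -0.00085578,  0.00144449, -0.00193993, -0.00209028,
       -0.00130826]), 'joint_efforts': array([ 6.36541066e-03, -5.56690764e+01,  3.45070660e+01,  1.16057150e-02,
       -9.41549183e-05,  1.99650208e-05]), 'position': array([0.19200254, 0.51514662, 0.22414684]), 'tool_rot': array([ 1.77457851e-01,  9.84128240e-01, -5.37166017e-04, -1.72523072e-04]), 'ft_force': array([-0.59188277, -0.13195692,  0.10066376]), 'torque': array([ 0.03076557, -0.02525585, -0.01722892]), 'grip_force': 0.0, 'width': 0.08528650637559691}
```

View pics/top0.png

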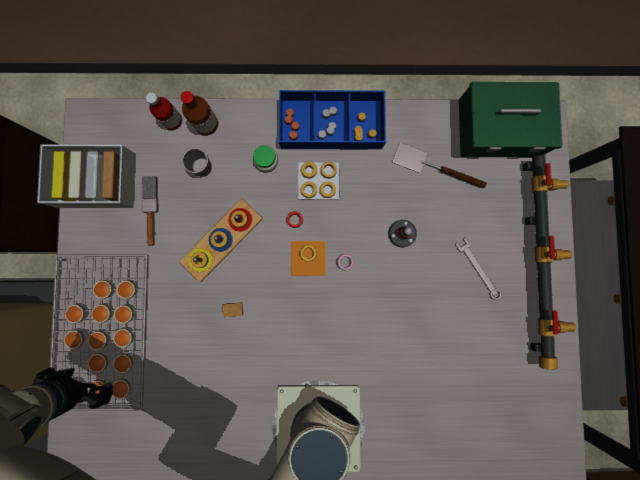

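View pics/scene0.png

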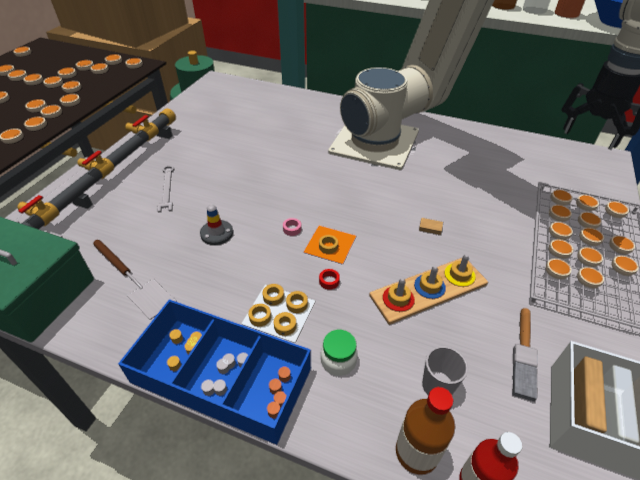

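The top view shows the mat collar at about (308,254), the cone at (403,232), and spindles yellow (201,259), blue (220,239) and red (240,218). In the scene view the cone is at (213,225) and the collar at (329,243). I'll enlarge these areas before masking.

```bash
cat > h.py <<'E'
import numpy as np,cv2
from plant import env
def cam(n):
    c=env.camera_info(n); return c,240/np.tan(np.radians(c['fovy']/2)),c['camera_from_world']
def ray(n,uv):
    c,f,T=cam(n); d=np.array([(uv[0]-c['cx'])/f,(uv[1]-c['cy'])/f,1]); R=T[:3,:3]
    return -R.T@T[:3,3],R.T@d
def plane(n,uv,z):
    o,d=ray(n,uv); return o+d*(z-o[2])/d[2]
def two(u1,u2):
    (a,d),(b,e)=ray('top',u1),ray('scene',u2)
    s=np.linalg.lstsq(np.c_[d,-e],b-a,rcond=None)[0]; p,q=a+s[0]*d,b+s[1]*e
    return (p+q)/2,np.linalg.norm(p-q)
def proj(n,p):
    c,f,T=cam(n); q=T[:3,:3]@p+T[:3,3]; return np.array([c['cx']+f*q[0]/q[2],c['cy']+f*q[1]/q[2]])
E
python3 - <<'E'
import cv2,numpy as np
t=cv2.imread('pics/top0.png');s=cv2.imread('pics/scene0.png')
def crop(i,x,y,k=6,w=66,h=48): return cv2.resize(i[y-h//2:y+h//2,x-w//2:x+w//2],None,fx=k,fy=k,interpolation=cv2.INTER_NEAREST)
cv2.imwrite('pics/c.png',np.vstack([np.hstack([crop(t,403,232),crop(t,308,256)]),np.hstack([crop(s,213,225),crop(s,329,243)])]))
for n,i,x,y in(('t',t,308,254),('s',s,329,243)):
    print(n,cv2.cvtColor(i,cv2.COLOR_BGR2HSV)[y,x-20:x+21:2].tolist())
E
```

```text
t [[176, 14, 126], [4, 34, 129], [15, 197, 162], [15, 199, 163], [15, 199, 163], [14, 199, 151], [18, 185, 121], [22, 171, 158], [15, 200, 161], [15, 197, 162], [15, 197, 162], [15, 198, 162], [11, 212, 107], [24, 163, 161], [18, 189, 155], [16, 200, 162], [16, 197, 162], [16, 197, 162], [16, 196, 163], [3, 18, 130], [175, 12, 127]]
s [[15, 238, 230], [15, 238, 231], [15, 238, 230], [15, 237, 231], [15, 238, 230], [20, 177, 154], [19, 177, 205], [17, 192, 101], [14, 230, 143], [14, 240, 186], [15, 237, 222], [14, 231, 202], [18, 189, 96], [19, 176, 199], [19, 182, 193], [15, 239, 230], [15, 239, 230], [15, 239, 230], [15, 238, 230], [15, 239, 230], [15, 239, 230]]
```

View pics/c.png

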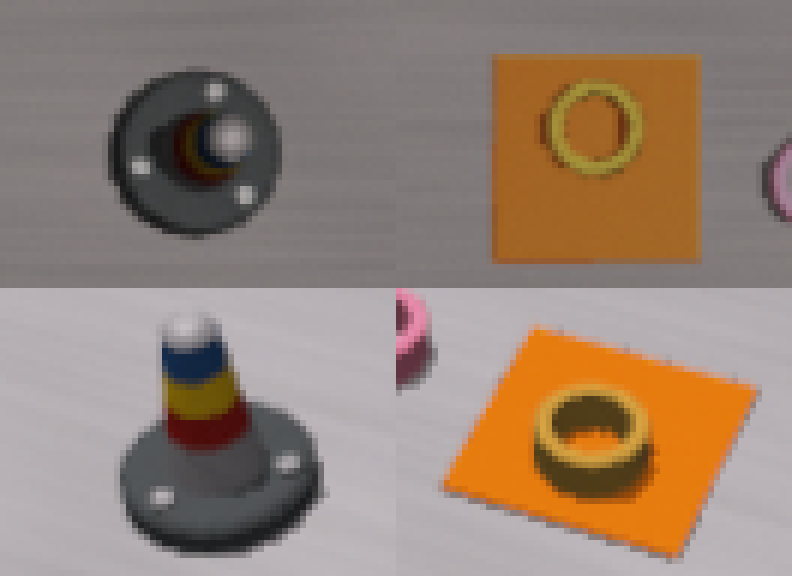

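```bash
cat > m.py <<'E'
from h import *
t=cv2.imread('pics/top0.png');s=cv2.imread('pics/scene0.png')
def mask(i,lo,hi,x,y,r=24):
    m=cv2.inRange(cv2.cvtColor(i,cv2.COLOR_BGR2HSV),lo,hi); k=np.zeros_like(m); k[y-r:y+r,x-r:x+r]=1; m*=k
    return m
def big(m): return max(cv2.findContours(m,0,1)[0],key=cv2.contourArea)
def ell(m): return cv2.fitEllipse(cv2.convexHull(big(m)))
def cen(m): M=cv2.moments(m,True); return np.array([M['m10'],M['m01']])/M['m00']
if __name__=='__main__':
    e=ell(mask(t,(19,100,125),(30,255,255),308,254)); print('collar top',e,plane('top',e[0],.023))
    e2=ell(mask(s,(18,120,150),(28,215,255),329,243)); print('collar sc',e2,plane('scene',e2[0],.023), two(e[0],e2[0]))
    f=ell(mask(t,(0,0,0),(180,255,100),403,232)); print('foot top',f,plane('top',f[0],.008))
    f=ell(mask(s,(0,0,0),(180,110,110),213,228)); print('foot sc',f,plane('scene',f[0],.008))
    a=cen(mask(t,(0,0,135),(180,40,255),408,231,5)); b=cen(mask(s,(0,0,100),(180,25,255),211,208,3))
    print('nose',a,b,two(a,b),plane('top',a,.088),plane('scene',b,.086))
    for n,c,lo,hi in(('y',(201,259),(22,120,80),(35,255,255)),('b',(220,239),(105,120,40),(125,255,255)),('r',(240,218),(172,150,60),(180,255,255))):
        e=ell(mask(t,lo,hi,*c,14)); print('disc',n,e,plane('top',e[0],.018))
    for n,lo,hi in(('y',(20,140,80),(35,255,255)),('b',(100,120,60),(125,255,255)),('r',(165,150,60),(180,255,255))):
        m=mask(s,lo,hi,213,215,14); print('sc band',n,cen(m),cv2.boundingRect(m))
        for c in((461,270),(430,284),(399,298)):
            m=mask(s,lo,hi,*c,18)
            if m.sum()>255*60: e=ell(m); print(' sc disc',n,c,e,plane('scene',e[0],.018))
E
python3 m.py
```

```text
collar top ((307.9605407714844, 252.6929931640625), (15.626995086669922, 15.833925247192383), 73.46114349365234) [0.48777598 0.02779929 0.023     ]
collar sc ((328.1178894042969, 241.60614013671875), (13.277718544006348, 18.741304397583008), 93.3572769165039) [0.48910213 0.02808922 0.023     ] (array([0.48786576, 0.02773932, 0.02169602]), np.float64(0.00016727213347044918))
foot top ((402.0162353515625, 233.09661865234375), (27.854887008666992, 29.00119972229004), 87.93785858154297) [ 0.54485554 -0.24427599  0.008     ]
foot sc ((216.28106689453125, 232.3721160888672), (25.536094665527344, 33.15331268310547), 79.65925598144531) [ 0.54781489 -0.24308147  0.008     ]
nose [408.2 230.5] [210.5 207.5] (array([ 0.54489993, -0.24579321,  0.0855601 ]), np.float64(0.0006309524909788347)) [ 0.54450848 -0.24497463  0.088     ] [ 0.54538449 -0.24578496  0.086     ]
disc y ((200.18246459960938, 259.5732116699219), (23.681108474731445, 24.344440460205078), 78.96048736572266) [0.46894917 0.33345641 0.018     ]
disc b ((220.00759887695312, 239.37901306152344), (22.11998748779297, 22.307952880859375), 63.818904876708984) [0.52634518 0.27848357 0.018     ]Traceback (most recent call last):
  File "m.py", line 17, in <module>
    e=ell(mask(t,lo,hi,*c,14)); print('disc',n,e,plane('top',e[0],.018))
  File "m.py", line 7, in ell
    def ell(m): return cv2.fitEllipse(cv2.convexHull(big(m)))
                                                     ~~~^^^
  File "m.py", line 6, in big
    def big(m): return max(cv2.findContours(m,0,1)[0],key=cv2.contourArea)
                       ~~~^^^^^^^^^^^^^^^^^^^^^^^^^^^^^^^^^^^^^^^^^^^^^^^^
ValueError: max() iterable argument is empty
```

Call:
servo_tool:
  series:
    - [[-0.89,-0.7,0,0],[-0.89,-0.7,0,0],[-0.89,-0.7,0,0],[-0.89,-0.7,0,0],[-0.89,-0.7,0,0],[-0.89,-0.7,0,0],[-0.89,-0.7,0,0],[-0.89,-0.7,0,0],[-0.89,-0.7,0,0],[-0.89,-0.7,0,0]]
  jaw: 0

```text
time_s: 1.35
position: [0.4874, 0.0302, 0.2246]
tool_rot: [0.178, 0.984, 0.0, -0.0]
ft_force: [0.7, 0.9, -0.2]
width: 0.0849
grip_force: 0.0
```

```bash
cat > go.py <<'E'
import sys,numpy as np
from plant import env
from scipy.spatial.transform import Rotation as R
s=env.read_state(); p=s['position']; r=R.from_quat(s['tool_rot'])
if len(sys.argv)>3:
    t=np.array(list(map(float,sys.argv[1:4]))); print('units',np.round(r.inv().apply(t-p)/.05,3))
print(s['time_s'],p.round(4),'w',s['width'].__round__(4),'F',s['ft_force'].round(2),'T',s['torque'].round(2),'zaxis',r.apply([0,0,1]).round(4),'x',r.apply([1,0,0]).round(3),'q',s['q'].round(2))
E
python3 go.py .4878 .0277 .10
```

```text
units [-0.025 -0.043  2.491]
1.35 [0.4874 0.0302 0.2246] w 0.0849 F [ 0.65  0.86 -0.21] T [ 0.03 -0.09 -0.02] zaxis [-1.e-04  1.e-04 -1.e+00] x [-0.937  0.35   0.   ] q [-0.11  0.15 -0.12  1.3   0.    0.25]
```

Call:
servo_tool:
  series:
    - [[-0.03,-0.04,0.7,0],[0,0,0.7,0],[0,0,0.7,0],[0,0,0.7,0],[0,0,0.5,0],[0,0,0.3,0],[0,0,0.1,0],[0,0,0,0]]

```text
time_s: 2.35
position: [0.4875, 0.0296, 0.0397]
tool_rot: [0.177, 0.984, -0.0, -0.0]
ft_force: [-0.2, 0.5, 0.6]
width: 0.0853
grip_force: 0.0
```

```bash
python3 go.py .4878 .0277 .024
```

```text
units [-0.019 -0.033  0.314]
2.35 [0.4875 0.0296 0.0397] w 0.0853 F [-0.24  0.53  0.61] T [ 0.03 -0.01 -0.03] zaxis [-4.e-04  0.e+00 -1.e+00] x [-0.937  0.349  0.   ] q [-0.11  0.29 -0.45  0.84 -0.    0.25]
```

Call:
servo_tool:
  series:
    - [[-0.02,-0.03,0.2,0],[0,0,0.11,0],[0,0,0,0]]

```text
time_s: 2.72
position: [0.4876, 0.0278, 0.0238]
tool_rot: [0.178, 0.984, -0.0, -0.0]
ft_force: [-0.7, 0.6, 0.5]
width: 0.0854
grip_force: 0.0
```

```bash
python3 go.py .4878 .0277 .024
```

```text
units [-0.004 -0.001 -0.005]
2.725 [0.4876 0.0278 0.0238] w 0.0854 F [-0.75  0.63  0.55] T [ 0.01  0.02 -0.02] zaxis [-8.e-04  1.e-04 -1.e+00] x [-0.937  0.349  0.001] q [-0.12  0.31 -0.47  0.8   0.    0.24]
```

Call:
servo_tool:
  series:
    - [[0,0,0,0],[0,0,0,0],[0,0,0,0],[0,0,0,0],[0,0,0,0],[0,0,0,0]]
  jaw: 1

```text
time_s: 3.48
position: [0.488, 0.0278, 0.0242]
tool_rot: [0.177, 0.984, 0.0, 0.0]
ft_force: [-0.3, 0.3, -0.5]
width: -0.0003
grip_force: 0.0
```

```bash
python3 go.py
```

```text
3.475 [0.488  0.0278 0.0242] w -0.0003 F [-0.29  0.31 -0.54] T [-0.03  0.06  0.  ] zaxis [ 0. -0. -1.] x [-0.937  0.349 -0.   ] q [-0.11  0.31 -0.47  0.8   0.    0.24]
```

The fingers shut on nothing, so I'll look.

```bash
cat > look.py <<'E'
import sys; from h import *
k=sys.argv[1]; p=np.array(list(map(float,sys.argv[2:5]))); w=33; out=[]
for n in('top','scene'):
    i=env.snapshot(n); cv2.imwrite(f'pics/{n}{k}.png',i); u,v=proj(n,p).astype(int); w=40
    out.append(cv2.resize(i[v-w:v+w,u-w:u+w],None,fx=5,fy=5,interpolation=cv2.INTER_NEAREST)); print(n,u-w,v-w)
cv2.imwrite(f'pics/l{k}.png',np.hstack(out))
E
python3 look.py 1 .488 .028 .04
```

```text
top 267 212
scene 288 196
```

View pics/l1.png

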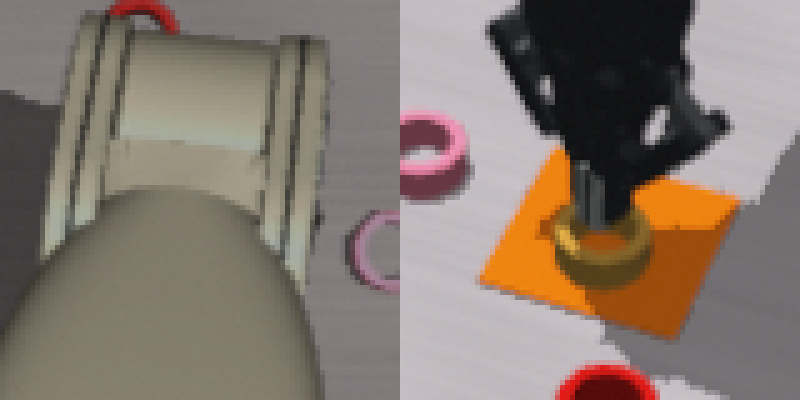

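Run:
```python
from m import *
for z in(0,.01,.02,.03,.04): print(z,proj('scene',np.array([.488,.0278,z])))
i=cv2.imread('pics/scene1.png')
m=mask(i,(15,100,80),(30,225,255),329,243)
print(cv2.boundingRect(m)); m0=mask(s,(16,100,80),(30,215,255),329,243); print(cv2.boundingRect(m0))
```

```text
0 [327.97305788 247.9830689 ]
0.01 [328.05723153 245.08778694]
0.02 [328.14254563 242.15327699]
0.03 [328.22902354 239.17873636]
0.04 [328.31668922 236.16334031]
(305, 230, 48, 28)
(319, 235, 19, 19)
```

The shut fingertips end at scene row about 241, which puts them level with the ring's top rather than below it. I'll raise the arm and measure where the tips really are.

Call:
servo_tool:
  series:
    - [[0,0,0.5,0],[0,0,-0.5,0],[0,0,-0.8,0],[0,0,-0.2,0],[0,0,0,0]]

```text
time_s: 4.2
position: [0.4882, 0.0278, 0.0744]
tool_rot: [0.177, 0.984, 0.0, 0.001]
ft_force: [0.3, 0.7, -0.4]
width: 0.0002
grip_force: 0.0
```

My first row there went 25 mm down by mistake before the rise. I'll check that the collar is where it was.

```bash
python3 look.py 2 .488 .028 .05; python3 go.py
```

```text
top 267 212
scene 288 193
4.3 [0.4874 0.0279 0.0733] w -0.0003 F [ 0.06 -0.7  -0.17] T [ 0.03  0.01 -0.01] zaxis [-1.2e-03  1.0e-04 -1.0e+00] x [-0.937  0.349  0.001] q [-0.11  0.25 -0.4   0.92 -0.    0.24]
```

View pics/l2.png

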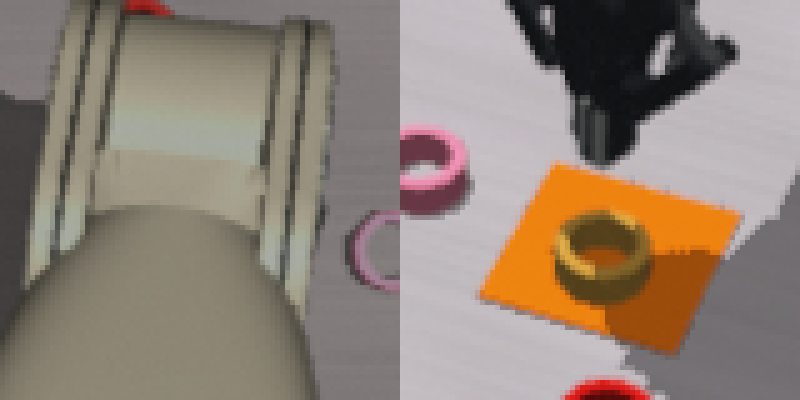

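The collar hasn't moved. The shut tips appear at scene row 226, so they are about level with the reported TCP rather than 22 mm ahead of it. I'll open, descend slowly and find the mat by touch.

Call:
servo_tool:
  series:
    - [[0,0,0,0],[0,0,0,0],[0,0,0,0],[0,0,0,0],[0,0,0.4,0],[0,0,0.4,0],[0,0,0.3,0],[0,0,0.2,0],[0,0,0,0]]
  jaw: 0

```text
time_s: 5.42
position: [0.4877, 0.0278, 0.0088]
tool_rot: [0.177, 0.984, -0.0, -0.001]
ft_force: [0.4, -0.2, 0.5]
width: 0.0854
grip_force: 0.0
```

```bash
python3 go.py; python3 look.py 3 .488 .028 .04
```

```text
5.425 [0.4877 0.0278 0.0088] w 0.0854 F [ 0.36 -0.23  0.51] T [ 0.06  0.   -0.02] zaxis [-1.e-03  1.e-04 -1.e+00] x [-0.937  0.349  0.001] q [-0.11  0.33 -0.49  0.76 -0.    0.24]
top 267 212
scene 288 196
```

View pics/l3.png

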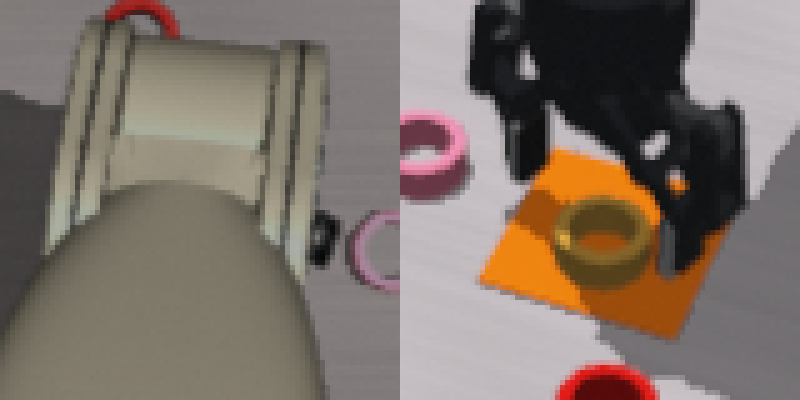

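The open fingertips show at about (313,232) and (342,251) in the full scene image, on either side of the collar and still clearly above the mat.

Run:
```python
from h import *
for sgn in(-1,1):
  for off in(.0,.011):
    for z in(0,.01,.02,.03): print(sgn,off,z,proj('scene',np.array([.4877+.048*.349*sgn+off*.937,.0278+.048*.937*sgn-off*.349,z])).round(1))
```

```text
-1 0.0 0 [313.3 238.4]
-1 0.0 0.01 [313.3 235.5]
-1 0.0 0.02 [313.3 232.5]
-1 0.0 0.03 [313.2 229.6]
-1 0.011 0 [310.2 240.7]
-1 0.011 0.01 [310.2 237.8]
-1 0.011 0.02 [310.2 234.9]
-1 0.011 0.03 [310.1 231.9]
1 0.0 0 [343.4 257.8]
1 0.0 0.01 [343.6 254.9]
1 0.0 0.02 [343.8 252. ]
1 0.0 0.03 [344. 249.]
1 0.011 0 [340.4 260.4]
1 0.011 0.01 [340.6 257.5]
1 0.011 0.02 [340.7 254.6]
1 0.011 0.03 [340.9 251.6]
```

Call:
servo_tool:
  series:
    - [[0,0,0.08,0],[0,0,0.08,0],[0,0,0,0]]

```text
time_s: 5.9
position: [0.4877, 0.0278, 0.001]
tool_rot: [0.177, 0.984, -0.0, -0.0]
ft_force: [-0.2, -0.0, 0.3]
width: 0.0853
grip_force: 0.0
```

Call:
servo_tool:
  series:
    - [[0,0,0,0],[0,0,0,0],[0,0,0,0],[0,0,0,0],[0,0,0,0]]
  jaw: 1

```text
time_s: 6.52
position: [0.488, 0.0278, 0.0018]
tool_rot: [0.177, 0.984, 0.0, 0.0]
ft_force: [-2.0, 0.6, 8.0]
width: 0.0442
grip_force: 60.1
```

```bash
python3 go.py
```

```text
6.525 [0.488  0.0278 0.0018] w 0.0442 F [-2.01  0.56  8.03] T [ 0.05  0.56 -0.11] zaxis [ 7.e-04 -1.e-04 -1.e+00] x [-0.937  0.349 -0.001] q [-0.11  0.33 -0.5   0.74 -0.    0.24]
```

Call:
servo_tool:
  series:
    - [[0,0,-0.2,0],[0,0,-0.6,0],[0,0,-0.7,0],[0,0,-0.7,0],[0,0,-0.4,0],[0,0,0,0],[0,0,0,0]]

```text
time_s: 7.4
position: [0.4875, 0.0279, 0.1304]
tool_rot: [0.177, 0.984, -0.0, -0.001]
ft_force: [-0.5, -0.0, -2.1]
width: 0.0438
grip_force: 61.7
```

```bash
python3 go.py .5449 -.2450 .13
```

```text
units [-2.982 -4.712  0.007]
7.4 [0.4875 0.0279 0.1304] w 0.0438 F [-0.49 -0.02 -2.11] T [ 0.02 -0.01  0.02] zaxis [-1.e-03  1.e-04 -1.e+00] x [-0.937  0.349  0.001] q [-0.11  0.2  -0.3   1.07 -0.    0.24]
```

Call:
servo_tool:
  series:
    - [[-0.2,-0.31,0,0],[-0.4,-0.63,0,0],[-0.52,-0.82,0,0],[-0.52,-0.82,0,0],[-0.52,-0.82,0,0],[-0.42,-0.67,0,0],[-0.3,-0.48,0,0],[-0.1,-0.16,0,0],[0,0,0,0],[0,0,0,0]]

```text
time_s: 8.65
position: [0.545, -0.2441, 0.131]
tool_rot: [0.177, 0.984, 0.0, -0.0]
ft_force: [-0.6, 0.4, -0.8]
width: 0.0441
grip_force: 61.7
```

```bash
python3 go.py .5449 -.2450 .1; python3 look.py 4 .545 -.245 .1
```

```text
units [-0.005 -0.019  0.62 ]
8.65 [ 0.545  -0.2441  0.131 ] w 0.0441 F [-0.61  0.38 -0.8 ] T [-0.01 -0.01  0.05] zaxis [-5.e-04  5.e-04 -1.e+00] x [-0.937  0.349  0.001] q [-0.56  0.38 -0.04  1.15  0.   -0.21]
top 369 189
scene 169 162
```

View pics/l4.png

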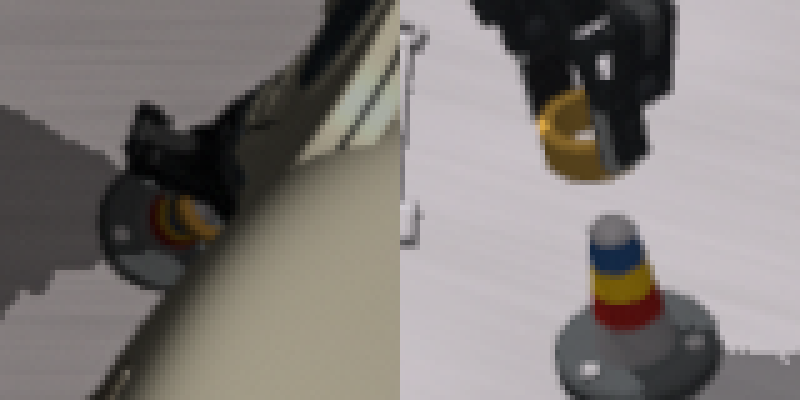

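```bash
cat > ring.py <<'E'
import sys; from m import *
# predicted silhouette of ring (centre xy, lower z) in scene vs mask
k=sys.argv[1]; c=np.array(list(map(float,sys.argv[2:5])))
i=cv2.imread(f'pics/scene{k}.png'); u,v=proj('scene',c+[0,0,.01]).astype(int)
m=mask(i,(14,110,60),(30,255,255),u-4,v,18)
if len(sys.argv)>5: m[int(sys.argv[5]):]=0
a=np.linspace(0,2*np.pi,90); P=np.array([proj('scene',c+[.023*np.cos(t),.023*np.sin(t),z]) for z in(0,.02) for t in a])
print('pred x',P[:,0].min(),P[:,0].max(),'y',P[:,1].min(),P[:,1].max())
b=big(m)[:,0]; print('mask x',b[:,0].min(),b[:,0].max()+1,'y',b[:,1].min(),b[:,1].max()+1)
for r in range(v-14,v+16):
    q=np.flatnonzero(m[r]); 
    if len(q): print(r,q.min(),q.max()+1,end='; ')
print()
for d in([.001,0,0],[0,.001,0],[0,0,.001]): print(d,proj('scene',c+d)-proj('scene',c))
E
python3 ring.py 4 .545 -.2441 .132
```

```text
pred x 195.73419183799874 218.11897749240632 y 178.89439531603813 198.76307896386376
mask x 197 210 y 180 198
180 202 206; 181 200 206; 182 198 207; 183 198 207; 184 197 207; 185 197 207; 186 197 207; 187 197 207; 188 197 204; 189 197 204; 190 198 208; 191 198 208; 192 198 209; 193 199 209; 194 199 209; 195 200 209; 196 201 210; 197 203 210; 
[0.001, 0, 0] [-0.23601684  0.26014906]
[0, 0.001, 0] [0.3827823  0.10485359]
[0, 0, 0.001] [-0.07645056 -0.3451665 ]
```

The collar's silhouette (x 197, bottom row 198) matches the prediction for a ring centred at the TCP. I'll centre it over the cone and descend.

Call:
servo_tool:
  series:
    - [[0,-0.02,0.3,0],[0,0,0.3,0],[0,0,0.2,0],[0,0,0.06,0],[0,0,0,0]]

```text
time_s: 9.38
position: [0.545, -0.2458, 0.088]
tool_rot: [0.177, 0.984, 0.0, -0.0]
ft_force: [-0.4, -0.3, -0.7]
width: 0.0446
grip_force: 61.7
```

```bash
python3 go.py .5449 -.2450 .08
```

```text
units [0.007 0.015 0.16 ]
9.375 [ 0.545  -0.2458  0.088 ] w 0.0446 F [-0.37 -0.35 -0.74] T [ 0.03 -0.02 -0.05] zaxis [-3.e-04  2.e-04 -1.e+00] x [-0.937  0.349  0.   ] q [-0.56  0.41 -0.11  1.05 -0.   -0.21]
```

Call:
servo_tool:
  series:
    - [[0,0,0.04,0],[0,0,0.04,0],[0,0,0,0]]

```text
time_s: 9.75
position: [0.5449, -0.2458, 0.0842]
tool_rot: [0.177, 0.984, 0.0, -0.0]
ft_force: [0.2, -0.6, -1.9]
width: 0.0441
grip_force: 61.7
```

Call:
servo_tool:
  series:
    - [[0,0,0.03,0],[0,0,0.03,0],[0,0,0,0]]

```text
time_s: 10.12
position: [0.5449, -0.2458, 0.081]
tool_rot: [0.177, 0.984, 0.0, -0.0]
ft_force: [0.3, 0.2, -0.6]
width: 0.0439
grip_force: 61.7
```

Call:
servo_tool:
  series:
    - [[0,0,0.04,0],[0,0,0,0]]

```text
time_s: 10.38
position: [0.5449, -0.2458, 0.079]
tool_rot: [0.177, 0.984, 0.0, -0.0]
ft_force: [0.4, 0.6, -0.4]
width: 0.044
grip_force: 61.7
```

Call:
servo_tool:
  series:
    - [[0,0,0.04,0],[0,0,0,0]]

```text
time_s: 10.62
position: [0.5449, -0.2458, 0.077]
tool_rot: [0.177, 0.984, 0.0, -0.0]
ft_force: [-0.2, 0.0, -1.3]
width: 0.0442
grip_force: 61.7
```

Call:
servo_tool:
  series:
    - [[0,0,0.04,0],[0,0,0,0]]

```text
time_s: 10.88
position: [0.5449, -0.2458, 0.075]
tool_rot: [0.177, 0.984, 0.0, -0.0]
ft_force: [-0.8, 0.8, -1.4]
width: 0.0437
grip_force: 61.7
```

Call:
servo_tool:
  series:
    - [[0,0,0.04,0],[0,0,0,0]]

```text
time_s: 11.12
position: [0.5449, -0.2458, 0.073]
tool_rot: [0.177, 0.984, 0.0, -0.0]
ft_force: [0.5, -0.1, -1.6]
width: 0.0439
grip_force: 61.7
```

Call:
servo_tool:
  series:
    - [[0,0,0.04,0],[0,0,0,0]]

```text
time_s: 11.38
position: [0.5449, -0.2458, 0.071]
tool_rot: [0.177, 0.984, 0.0, -0.0]
ft_force: [0.4, -0.3, -1.4]
width: 0.0442
grip_force: 61.7
```

Call:
servo_tool:
  series:
    - [[0,0,0.04,0],[0,0,0,0]]

```text
time_s: 11.62
position: [0.5449, -0.2458, 0.069]
tool_rot: [0.177, 0.984, 0.0, -0.0]
ft_force: [-0.0, -0.0, -1.6]
width: 0.0438
grip_force: 61.7
```

Call:
servo_tool:
  series:
    - [[0,0,0.04,0],[0,0,0,0]]

```text
time_s: 11.88
position: [0.5449, -0.2458, 0.067]
tool_rot: [0.177, 0.984, 0.0, -0.0]
ft_force: [0.0, -0.2, -1.3]
width: 0.0434
grip_force: 61.7
```

Call:
servo_tool:
  series:
    - [[0,0,0.04,0],[0,0,0,0]]

```text
time_s: 12.12
position: [0.5449, -0.2458, 0.065]
tool_rot: [0.177, 0.984, 0.0, -0.0]
ft_force: [0.5, 0.3, -2.9]
width: 0.0438
grip_force: 61.7
```

Call:
servo_tool:
  series:
    - [[0,0,0.04,0],[0,0,0,0]]

```text
time_s: 12.38
position: [0.5449, -0.2458, 0.063]
tool_rot: [0.177, 0.984, 0.0, -0.0]
ft_force: [0.3, -0.6, -2.6]
width: 0.0441
grip_force: 61.7
```

Call:
servo_tool:
  series:
    - [[0,0,0.04,0],[0,0,0,0]]

```text
time_s: 12.62
position: [0.5449, -0.2458, 0.061]
tool_rot: [0.177, 0.984, 0.0, -0.0]
ft_force: [0.7, 0.1, -1.4]
width: 0.044
grip_force: 61.7
```

Call:
servo_tool:
  series:
    - [[0,0,0.04,0],[0,0,0,0]]

```text
time_s: 12.88
position: [0.5449, -0.2458, 0.059]
tool_rot: [0.177, 0.984, 0.0, -0.0]
ft_force: [1.0, 0.9, -1.0]
width: 0.0437
grip_force: 61.7
```

Call:
servo_tool:
  series:
    - [[0,0,0.04,0],[0,0,0,0]]

```text
time_s: 13.12
position: [0.5449, -0.2458, 0.057]
tool_rot: [0.177, 0.984, 0.0, -0.0]
ft_force: [0.7, -0.1, -0.9]
width: 0.0439
grip_force: 61.7
```

Call:
servo_tool:
  series:
    - [[0,0,0.04,0],[0,0,0,0]]

```text
time_s: 13.38
position: [0.5449, -0.2458, 0.055]
tool_rot: [0.177, 0.984, 0.0, -0.0]
ft_force: [-0.6, 0.4, -1.1]
width: 0.0439
grip_force: 61.7
```

Call:
servo_tool:
  series:
    - [[0,0,0.04,0],[0,0,0,0]]

```text
time_s: 13.62
position: [0.5449, -0.2458, 0.053]
tool_rot: [0.177, 0.984, 0.0, -0.0]
ft_force: [0.3, 0.2, -1.3]
width: 0.0439
grip_force: 61.7
```

Call:
servo_tool:
  series:
    - [[0,0,0.04,0],[0,0,0,0]]

```text
time_s: 13.88
position: [0.5449, -0.2458, 0.051]
tool_rot: [0.177, 0.984, 0.0, -0.0]
ft_force: [0.8, -0.0, -1.3]
width: 0.0441
grip_force: 61.7
```

Call:
servo_tool:
  series:
    - [[0,0,0.04,0],[0,0,0,0]]

```text
time_s: 14.12
position: [0.5449, -0.2458, 0.049]
tool_rot: [0.177, 0.984, 0.0, -0.0]
ft_force: [-0.4, 0.3, -1.2]
width: 0.0442
grip_force: 61.7
```

Call:
servo_tool:
  series:
    - [[0,0,0.04,0],[0,0,0,0]]

```text
time_s: 14.38
position: [0.5449, -0.2458, 0.047]
tool_rot: [0.177, 0.984, 0.0, -0.0]
ft_force: [0.4, 0.4, -1.0]
width: 0.0438
grip_force: 61.7
```

Call:
servo_tool:
  series:
    - [[0,0,0.04,0],[0,0,0,0]]

```text
time_s: 14.62
position: [0.5449, -0.2458, 0.045]
tool_rot: [0.177, 0.984, 0.0, -0.0]
ft_force: [0.4, 0.3, -2.4]
width: 0.0439
grip_force: 61.7
```

```bash
python3 go.py; python3 look.py 5 .545 -.245 .07
```

```text
14.625 [ 0.5449 -0.2458  0.045 ] w 0.0439 F [ 0.41  0.31 -2.35] T [ 0.04 -0.   -0.02] zaxis [-2.e-04  1.e-04 -1.e+00] x [-0.937  0.349  0.   ] q [-0.56  0.44 -0.18  0.95 -0.   -0.21]
top 366 190
scene 172 172
```

View pics/l5.png

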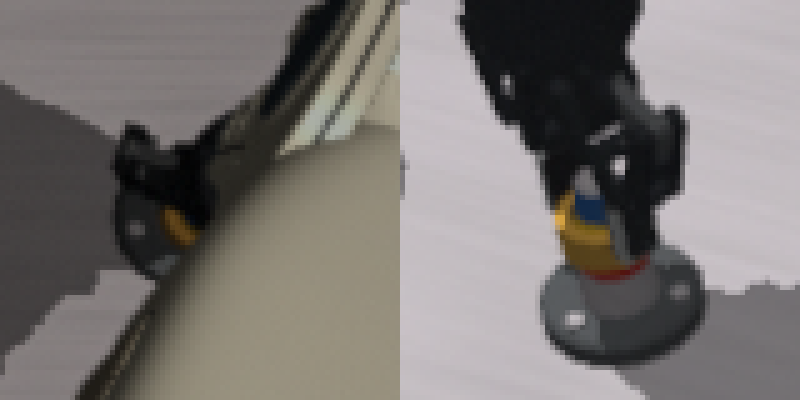

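The collar is round the cone, with a sliver of red left under its lower edge at about crop (610,272). So it lies in the red band, and contact should come soon.

Call:
servo_tool:
  series:
    - [[0,0,0.03,0],[0,0,0,0]]

```text
time_s: 14.98
position: [0.545, -0.2458, 0.0436]
tool_rot: [0.177, 0.984, 0.0, -0.0]
ft_force: [-0.5, -0.5, -0.6]
width: 0.044
grip_force: 61.7
```

Call:
servo_tool:
  series:
    - [[0,0,0.02,0],[0,0,0,0]]

```text
time_s: 15.22
position: [0.545, -0.2457, 0.0426]
tool_rot: [0.177, 0.984, 0.0, 0.0]
ft_force: [0.2, 0.5, -1.3]
width: 0.0441
grip_force: 61.7
```

Call:
servo_tool:
  series:
    - [[0,0,0.03,0],[0,0,0,0]]

```text
time_s: 15.48
position: [0.5451, -0.2456, 0.0411]
tool_rot: [0.177, 0.984, 0.0, 0.0]
ft_force: [1.6, 1.8, -0.3]
width: 0.0441
grip_force: 61.8
```

Call:
servo_tool:
  series:
    - [[0,0,0.02,0],[0,0,0,0]]

```text
time_s: 15.72
position: [0.5451, -0.2456, 0.0403]
tool_rot: [0.177, 0.984, 0.0, 0.0]
ft_force: [1.8, 4.0, 0.6]
width: 0.0442
grip_force: 62.1
```

The cone pushes the tool toward +y and a little toward +x. I'll give way 0.7 mm along tool y.

Call:
servo_tool:
  series:
    - [[0,0.014,0,0],[0,0,0,0],[0,0,0,0]]

```text
time_s: 16.1
position: [0.5452, -0.2455, 0.0402]
tool_rot: [0.178, 0.984, -0.0, 0.0]
ft_force: [-0.3, 0.9, 3.2]
width: 0.0437
grip_force: 62.0
```

Call:
servo_tool:
  series:
    - [[0,0,0.02,0],[0,0,0,0],[0,0,0,0]]

```text
time_s: 16.48
position: [0.5453, -0.2455, 0.0395]
tool_rot: [0.178, 0.984, -0.0, 0.0]
ft_force: [-0.8, 1.0, 5.5]
width: 0.0438
grip_force: 62.4
```

Call:
servo_tool:
  series:
    - [[0,0.004,0.01,0],[0,0,0,0],[0,0,0,0],[0,0,0,0]]

```text
time_s: 16.98
position: [0.5454, -0.2455, 0.0394]
tool_rot: [0.178, 0.984, -0.001, 0.0]
ft_force: [-0.4, -1.0, 8.8]
width: 0.0437
grip_force: 62.7
```

```bash
python3 go.py; python3 look.py 6 .545 -.245 .06
```

```text
16.975 [ 0.5454 -0.2455  0.0394] w 0.0437 F [-0.41 -1.02  8.8 ] T [-0.01  0.51  0.03] zaxis [ 6.0e-04 -1.2e-03 -1.0e+00] x [-0.937  0.349 -0.001] q [-0.56  0.45 -0.19  0.94 -0.   -0.21]
top 366 191
scene 172 175
```

View pics/l6.png

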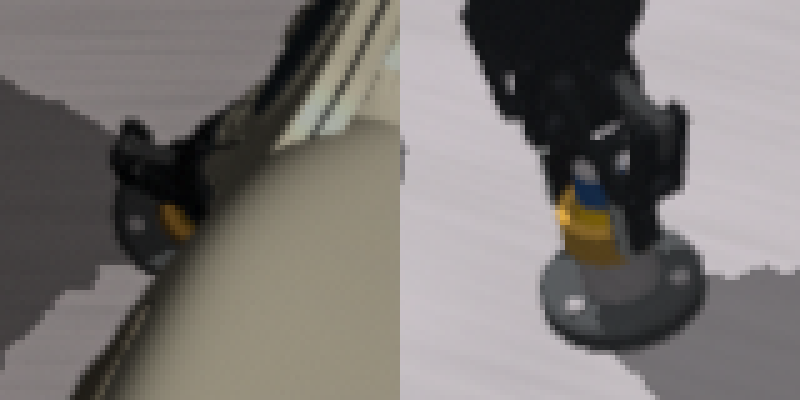

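No red shows below the lower front edge. Allowing about 7 mm of parallax, the lower edge sits about 42 mm up, in the red band. The push is about 9 to 10 N with little sideways force. I'll hold briefly, then lift.

Call:
servo_tool:
  series:
    - [[0,-0.002,0,0],[0,0,0,0],[0,0,0,0],[0,0,0,0]]

```text
time_s: 17.58
position: [0.5454, -0.2455, 0.0394]
tool_rot: [0.178, 0.984, -0.0, 0.0]
ft_force: [-1.9, -0.3, 9.1]
width: 0.0438
grip_force: 62.7
```

Call:
servo_tool:
  series:
    - [[0,0,-0.05,0],[0,0,-0.2,0],[0,0,-0.4,0],[0,0,-0.5,0],[0,0,-0.5,0],[0,0,-0.3,0],[0,0,0,0]]

```text
time_s: 18.45
position: [0.5456, -0.2453, 0.1371]
tool_rot: [0.177, 0.984, -0.0, 0.001]
ft_force: [1.3, -0.8, -2.2]
width: 0.0441
grip_force: 62.3
```

```bash
python3 go.py .5837 .2235 .138
python3 - <<'E'
from m import *
h=cv2.cvtColor(t,cv2.COLOR_BGR2HSV); print(h[218,226:254:2].tolist())
m=mask(t,(170,100,60),(180,255,255),240,218,14)|mask(t,(0,150,60),(10,255,255),240,218,14)
e=ell(m); print(e,plane('top',e[0],.018))
m=mask(s,(170,120,60),(180,255,255),399,298,18)|mask(s,(0,160,60),(8,255,255),399,298,18)
e=ell(m); print(e,plane('scene',e[0],.018))
E
```

```text
units [ 2.56   9.051 -0.024]
18.45 [ 0.5456 -0.2453  0.1371] w 0.0441 F [ 1.32 -0.81 -2.2 ] T [ 0.03  0.   -0.02] zaxis [ 1.4e-03 -8.0e-04 -1.0e+00] x [-0.937  0.349 -0.002] q [-0.56  0.38 -0.03  1.16  0.   -0.21]
[[16, 135, 162], [11, 160, 148], [7, 212, 136], [20, 176, 164], [18, 155, 79], [160, 11, 68], [15, 11, 46], [165, 14, 37], [5, 187, 97], [20, 176, 162], [21, 176, 148], [2, 221, 114], [1, 223, 136], [15, 142, 135]]
((239.7684783935547, 219.19239807128906), (23.255958557128906, 23.739818572998047), 44.50770568847656) [0.58428003 0.22315691 0.018     ]
((398.23382568359375, 298.2035217285156), (24.9440975189209, 32.09805679321289), 104.17089080810547) [0.58611728 0.22328676 0.018     ]
```

Call:
servo_tool:
  series:
    - [[0.08,0.3,0,0],[0.17,0.6,0,0],[0.25,0.9,0,0],[0.27,0.94,0,0],[0.27,0.95,0,0],[0.27,0.95,0,0],[0.27,0.95,0,0],[0.27,0.95,0,0],[0.25,0.9,0,0],[0.17,0.6,0,0]]

```text
time_s: 19.7
position: [0.578, 0.1742, 0.1349]
tool_rot: [0.177, 0.984, -0.0, -0.001]
ft_force: [0.7, 0.3, -2.2]
width: 0.0439
grip_force: 62.3
```

Call:
servo_tool:
  series:
    - [[0.15,0.5,0,0],[0.1,0.35,0,0],[0.02,0.12,0,0],[0,0,0,0],[0,0,0,0]]

```text
time_s: 20.32
position: [0.5836, 0.2206, 0.1361]
tool_rot: [0.178, 0.984, -0.0, -0.0]
ft_force: [0.1, 0.8, -0.9]
width: 0.0442
grip_force: 62.3
```

```bash
python3 go.py .5845 .2232 .085; python3 look.py 7 .584 .223 .1; python3 ring.py 7 .5845 .2232 .139
```

```text
units [1.000e-03 5.600e-02 1.023e+00]
20.325 [0.5836 0.2206 0.1361] w 0.0442 F [ 0.12  0.8  -0.88] T [-0.01 -0.01 -0.04] zaxis [-2.e-04 -3.e-04 -1.e+00] x [-0.937  0.35   0.   ] q [ 0.23  0.42  0.03  1.19 -0.    0.58]
top 194 175
scene 363 232
pred x 394.721742973386 420.6393332210088 y 243.2974151377743 268.18221126711154
mask x 394 417 y 244 267
244 399 408; 245 398 411; 246 397 414; 247 396 416; 248 396 417; 249 395 417; 250 395 417; 251 395 417; 252 394 415; 253 395 415; 254 395 415; 255 395 415; 256 395 415; 257 394 415; 258 394 414; 259 395 414; 260 395 414; 261 396 414; 262 397 413; 263 398 413; 264 399 413; 265 400 413; 266 403 412; 
[0.001, 0, 0] [-0.12305052  0.35843851]
[0, 0.001, 0] [0.51070602 0.1436415 ]
[0, 0, 0.001] [ 0.07635315 -0.35049281]
```

View pics/l7.png

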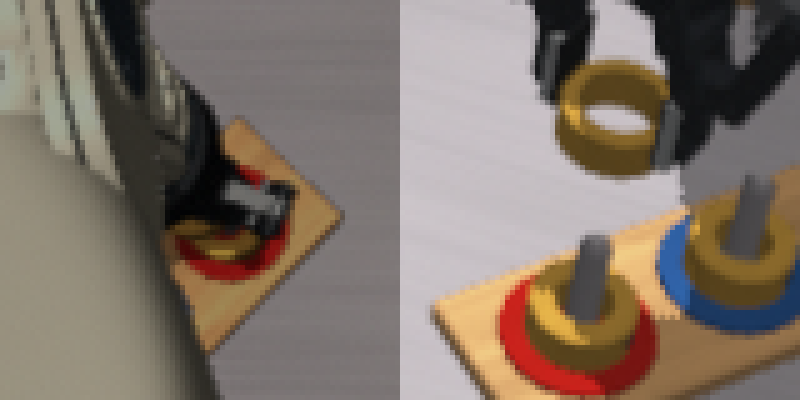

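The collar is level at crop (612,118), right above the red spindle. Lowering it.

Call:
servo_tool:
  series:
    - [[0,0.05,0.2,0],[0,0,0.4,0],[0,0,0.4,0],[0,0,0.4,0],[0,0,0.3,0],[0,0,0.15,0],[0,0,0,0]]

```text
time_s: 21.3
position: [0.5844, 0.2237, 0.0433]
tool_rot: [0.178, 0.984, -0.0, -0.0]
ft_force: [-0.1, -0.2, -2.7]
width: 0.0437
grip_force: 62.3
```

Call:
servo_tool:
  series:
    - [[0,0,0.04,0],[0,0,0,0]]

```text
time_s: 21.55
position: [0.5847, 0.2238, 0.0421]
tool_rot: [0.177, 0.984, 0.0, 0.0]
ft_force: [0.4, -0.4, -1.6]
width: 0.0443
grip_force: 62.3
```

Call:
servo_tool:
  series:
    - [[0,0,0.04,0],[0,0,0,0]]

```text
time_s: 21.8
position: [0.5844, 0.2237, 0.0397]
tool_rot: [0.177, 0.984, -0.0, 0.0]
ft_force: [-0.7, 0.1, -1.3]
width: 0.044
grip_force: 62.3
```

Call:
servo_tool:
  series:
    - [[0,0,0.04,0],[0,0,0,0]]

```text
time_s: 22.05
position: [0.5844, 0.2237, 0.0375]
tool_rot: [0.177, 0.984, -0.0, -0.0]
ft_force: [1.1, 0.7, -1.0]
width: 0.0444
grip_force: 62.3
```

Call:
servo_tool:
  series:
    - [[0,0,0.03,0],[0,0,0,0]]

```text
time_s: 22.3
position: [0.5845, 0.2238, 0.0369]
tool_rot: [0.177, 0.984, 0.0, 0.0]
ft_force: [-1.9, -0.7, 4.6]
width: 0.0441
grip_force: 62.9
```

Call:
servo_tool:
  series:
    - [[0,0,0.02,0],[0,0,0,0]]

```text
time_s: 22.55
position: [0.5846, 0.2238, 0.0369]
tool_rot: [0.177, 0.984, 0.0, 0.001]
ft_force: [-4.8, -0.8, 12.9]
width: 0.0442
grip_force: 63.8
```

Seated: the contact came at the expected height. I'll release and rise. The tips retract up as they open and nothing is beside them.

Call:
servo_tool:
  series:
    - [[0,0,-0.02,0],[0,0,0,0],[0,0,0,0],[0,0,0,0],[0,0,0,0]]
  jaw: 0

```text
time_s: 23.18
position: [0.5844, 0.2238, 0.036]
tool_rot: [0.177, 0.984, -0.0, -0.0]
ft_force: [0.7, -0.4, -0.4]
width: 0.0851
grip_force: 0.0
```

Call:
servo_tool:
  series:
    - [[0,0,-0.2,0],[0,0,-0.5,0],[0,0,-0.8,0],[0,0,-0.8,0],[0,0,-0.7,0],[0,-0.5,-0.2,0],[0,-0.8,0,0],[0,-0.8,0,0],[0,-0.4,0,0],[0,0,0,0]]

```text
time_s: 24.42
position: [0.5403, 0.1053, 0.1963]
tool_rot: [0.179, 0.984, 0.0, -0.0]
ft_force: [0.4, 1.1, 0.1]
width: 0.0852
grip_force: 0.0
```

```bash
python3 go.py; python3 look.py 8 .584 .223 .04; python3 ring.py 8 .5845 .2235 .038 303
```

```text
24.425 [0.5403 0.1053 0.1963] w 0.0852 F [0.38 1.12 0.14] T [ 0.02 -0.03  0.06] zaxis [-1.e-04  1.e-04 -1.e+00] x [-0.936  0.351  0.   ] q [ 0.04  0.27 -0.04  1.27  0.    0.4 ]
top 198 178
scene 359 250
pred x 388.70813399613337 412.4443123717517 y 277.11183117317603 300.71456901368487
mask x 378 414 y 277 303
277 411 414; 278 396 414; 279 394 414; 280 393 414; 281 392 414; 282 391 414; 283 391 414; 284 391 414; 285 390 414; 286 387 414; 287 384 414; 288 382 414; 289 379 414; 290 378 414; 291 378 414; 292 378 414; 293 378 414; 294 378 411; 295 378 410; 296 378 410; 297 378 410; 298 378 409; 299 378 409; 300 378 409; 301 378 408; 302 378 408; 
[0.001, 0, 0] [-0.11847676  0.35399661]
[0, 0.001, 0] [0.46905268 0.14155227]
[0, 0, 0.001] [ 0.06504112 -0.29803519]
```

View pics/l8.png

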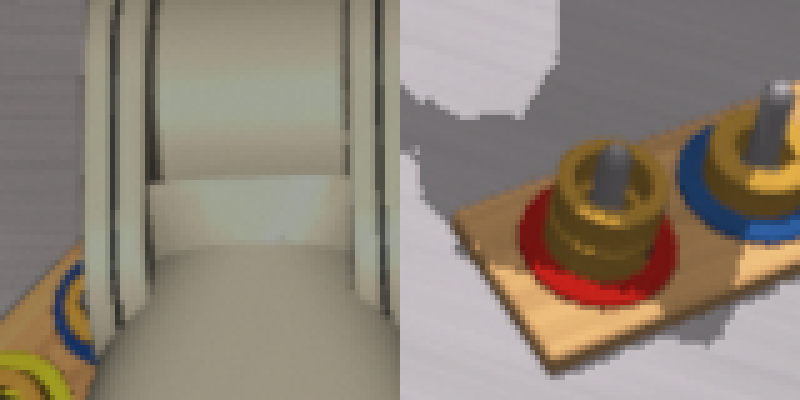

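The picture shows the collar seated flat on the red spindle's lower collar, around crop (612,195), with the gripper clear. Handing in.

```bash
python3 -c "
from plant import env
print(env.sign_off())"
```

```text
the job is handed in; nothing more can be done
None
```

The collar from the mat stopped in the red band of the cone under a push of about 10 N; it now sits all the way down on the red spindle, released, and the job is handed in (no verdict was returned).

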